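# Open a roller pump for its new tube and hold the track arm back

## Robot

A 6-joint arm with a two-finger parallel gripper is mounted at the origin on the work surface. World frame = base frame: x ahead of the robot, y to its left, z up, the work surface at z = 0. Lengths are in m, angles in rad, forces in N, time in s.
With the tool pointing down it reaches from about 0.25 to 0.775 m from the base axis. Payload 8.9 kg.
Tool frame: the origin (TCP) lies between the finger pads; the fingertips stand 22 mm ahead of it and the grasp point (between the pads) lies 3 mm ahead of it; z points along the fingers, y is the line along which they close (so a half turn about z gives the same grasp; the last joint's range is limited). The gripper opens to 85 mm and grips with 20 to 120 N. Pads are 22 mm wide; open, the fingers measure 114 mm over their backs; the gripper's body (76 mm by 85 mm) begins 54 mm behind the grasp point. The pads swing forward as they close: fully open they stand 13 mm farther back than shut.
Start: joints at [1.169, 0.291, -0.153, 1.127, 0, 1.431], TCP at [0.136, 0.507, 0.253] pointing down, gripper open.
Joint ranges: [-2.52, 2.52], [-0.91, 1.74], [-1.3, 1.37], [-1.96, 2.02], [-1.52, 1.47], [-3.14, 3.14]. Speed limits (rad/s): [2.22, 2.22, 2.79, 3.14, 3.14, 3.14].

## Interface

Orientations are given as a 3x3 rotation matrix whose columns are the frame's x, y, z axes.
In Python, from workcell import r gives the robot as it stands.
- The arm moves only by the tool send_rows, never from a script. Its argument "steps" is a list of rows, each an object of numbers: "x", "y", "z": the shift along the tool's x, y, z in cm; "roll": the turn about the tool's z in degrees; "fingers": the finger opening in cm, from 0 to 8.54. A call has 1 to 5 rows; each row is the pose to reach, as a shift and turn from the pose commanded when the call began, along the tool's axes at that moment; what a row does not reach only later rows make up. A row lasts 1/10 s, in which the tool goes at most 50 mm and 8.59 degrees, less where a joint would pass 70% of its speed; a pose out of reach is approached as far as the arm can. A call with a gripper value outside its range is refused whole. The fingers move at their own pace and stop on an object; "force" is the grip in N (left out, the last holds). Time passes only in rows, so rows that repeat a pose let the fingers close. It gives the time, the measured TCP pose, the force, the opening and the grip force at its end, in the units of the state.
- r.state(): the state, without advancing time (a new reading comes with each control period).
- r.get_image(name): name is "side" or "top" or "wrist"; returns (picture, depth): 480x640x3 uint8, red, green, blue; 480x640 float32, m along the optical axis (not along the pixel's ray), 0 where there is no reading.
- r.calibration(name): a dict with "fx", "fy", "cx", "cy" (pixels), "R" (3x3) and "t" (3): a world point X has camera coordinates R X + t. Camera axes: x right, y down, z forward; pixel columns grow to the right and rows downward; lengths in m; the calibration is good to about 2 mm. A picture is of the moment at which its call begins: read the wrist's pose just before it. calibration takes no time and is no camera call; for the wrist camera it gives the pose at the moment of the call.
- r.finish_job(): hands the job in; it is judged then, once.
The state is a dict: "time": time; "joint_positions": joint angles; "dq": joint speeds; "effort": joint torques, N m; "eef_pos": TCP position; "orientation": TCP orientation; "ft_force": force on the tool from outside, world axes, zero at the start; "torque": the same for the moment, N m; "opening": finger opening in m; "finger_force": force on a finger pad.
Only numpy, scipy, OpenCV 4.12 (cv2) and the standard library are available. Lean on these libraries where they do the work, as an engineer would, in place of code of your own. Each camera call takes 0.05 s, during which the arm holds its last target. There are 200 camera calls.

## Task

The roller pump is to get a new tube and a colleague is waiting to lay it in. First press each of the two sprung tube-clamp levers down until its catch keeps it down by itself; then, by its finger post, push the sprung track arm back from the rotor, past the last click of its ratchet to its stop, and finish while still holding it there: keep pushing, so that the arm is held by you and not by the ratchet, with both clamps still open. Leave the other things on the bench and on the pump where they are.

Things in the scene. Friction and masses are not known exactly. Their poses are not given: they have to be found in the camera images.
- pump: bench-top roller pump without tube, fixed: pale case 280 x 280 mm, deck 85 mm above the bench, sloping control panel on its front (-x, robot) side. Origin: on the bench under the rotor's upright axis; x to the pump's rear, y to its left. On the deck: three-roller rotor (47 mm radius, top 133 mm above the bench), track arm behind it, a tube clamp at the front left and front right (x -0.050)
- track_arm (a joint): hinge of the track arm, rad: grey metal bar across the deck behind the rotor with a curved shoe, pivot upright at pump (0.050, -0.095). 0: sprung shut on the rotor; grows as the post goes to the rear (+x); stop 0.235. Takes 6 N at the post shut, 11 N at the stop. Ratchet clicks at 0.055, 0.115, 0.175; let go, it falls back to rest at 0.061, 0.121, 0.179. May start shut or on tooth 1 or 2
- finger_post (a point): upright black post on the track arm's free (left) end, 180 mm from its pivot, to push the arm by: 18 mm in diameter, from 122 to 162 mm above the bench, the highest thing on the pump. This point: on its axis, 118 mm above the bench, where it stands on the arm. At pump (0.050, 0.085) with the arm shut; swings 42 mm to the rear. Around it nothing is higher than 124 mm, the rotor 133 mm
- clamp_left (a joint): rocker hinge of the left (+y) tube clamp, rad: 0 up (clamp shut), grows as the paddle is pressed down, stop at 0.42. Spring: 4 N at the paddle at rest, 8 N at the catch, 10 N at the stop. Past 0.30 a steel catch springs in under the lever's inboard end: let go after that, it stays down at about 0.296; let go earlier, it springs back to 0
- paddle_left (a point): ribbed thumb paddle of the left tube clamp, 34 mm along the lever, 32 wide, 6 thick. This point: centre of its top face. Rocker hinge along the pump's x, 40 mm inboard, 117 mm above the bench. At rest tilted up outwards 0.2 rad, centre 128 mm above the bench at pump (-0.050, +0.124); it goes down 12 mm to the catch, 16 mm to the stop
- clamp_right (a joint): rocker hinge of the right (-y) tube clamp, rad: 0 up (clamp shut), grows as the paddle is pressed down, stop at 0.42. Spring: 4 N at the paddle at rest, 8 N at the catch, 10 N at the stop. Past 0.30 a steel catch springs in under the lever's inboard end: let go after that, it stays down at about 0.296; let go earlier, it springs back to 0
- paddle_right (a point): ribbed thumb paddle of the right tube clamp, 34 mm along the lever, 32 wide, 6 thick. This point: centre of its top face. Rocker hinge along the pump's x, 40 mm inboard, 117 mm above the bench. At rest tilted up outwards 0.2 rad, centre 128 mm above the bench at pump (-0.050, -0.124); it goes down 12 mm to the catch, 16 mm to the stop
- tube_rack: orange tube rack, 187 x 112 x 57 mm, long side along its x, with a few blue-capped tubes up to 119 mm high; on the bench to the left of the pump. Origin: centre of its underside. Not to be disturbed
- micro_rack: low red rack, 180 x 96 x 42 mm, with small yellow-capped tubes up to 50 mm high; on the bench to the right of the pump. Origin: centre of its underside. Not to be disturbed
- jar: white screw-top jar, 62 mm across, 85 mm high; on the bench, right of the pump and further back. Origin: centre of its underside. Not to be disturbed
- amber_bottle: small amber glass bottle, 54 mm across, 115 mm high; on the bench, left of the pump and further back. Origin: centre of its underside. Not to be disturbed
- spare_roller: loose white roller, 22 mm across, 30 mm high, standing on the pump's deck at the rear right corner. Origin: centre of its underside. Not to be disturbed
- hex_key: small L-shaped hex key, 60 x 22 mm, 5 mm thick, lying on the pump's deck in front of the rotor, between the two clamp levers. Origin: centre of its underside. Not to be disturbed

How it is judged:
On the way, in this order (a step that is already met when the one before it is completed fails the run):
1. both clamp levers stay down on their catches with no finger on them (value of joint each of clamp_left, clamp_right above 0.25 rad and contact force between the fingers and clamp_left below 0.5 N and contact force between the fingers and clamp_right below 0.5 N), for 0.2 s.
2. the track arm is pushed back past its last click by the finger post (value of joint each of clamp_left, clamp_right above 0.25 rad and value of joint track_arm above 0.205 rad and contact force between the fingers and black_post above 4 N), for 0.3 s.
At the end, for the whole second after the job is handed in: The track arm stands still beyond 0.205 rad (at least 5 mm of post travel past where its last tooth would hold it, within 6 mm of its stop), carried by the fingers, which push on the finger post with more than 4 N; both clamp levers are down on their catches (beyond 0.25 rad) with no finger on them (all of step 2 and contact force between the fingers and clamp_left below 0.5 N and contact force between the fingers and clamp_right below 0.5 N and velocity of joint track_arm between -0.05 and 0.05 rad/s); the arm keeps its last pose, push and grip.
It fails at once if a bystander on the bench or on the pump is shifted or knocked by more than 20 mm (distance of any of tube_rack, micro_rack, jar, amber_bottle, spare_roller, hex_key from where it was at the start of the episode above 0.02 m).
It also fails if it takes over 48 s, if anything falls off the work surface, if the arm or the gripper's body presses on something with over 40 N, if the wrist force passes 120 N, or if a joint passes its speed limit or range.

## Working session

There is one attempt and no reset: what is moved stays moved. The work goes in short steps, Python scripts to look and compute and a tool call to move; the robot and the scene stay as the last step left them, time stands still between calls to the robot, and variables do not carry over. Pictures are saved under pics/ and viewed, at most 10 in all, crops included, and the job is handed in when it is done.

Besides the shell and the picture viewer there is one more tool, called after "Request:" as name(argument=value, ...) on one line, values as JSON. send_rows: Moves the arm, as the interface text tells. Its arguments: {"type":"object","properties":{"steps":{"type":"array","items":{"type":"object","properties":{"x":{"type":"number"},"y":{"type":"number"},"z":{"type":"number"},"roll":{"type":"number"},"fingers":{"type":"number"}}}},"force":{"type":"number"}},"required":["steps"]}

```bash
mkdir -p pics; ls; python3 - <<'E'
from workcell import r
import cv2,numpy as np
for n in ("top","side"):
    p,d=r.get_image(n); cv2.imwrite(f"pics/{n}0.png",p[:,:,::-1]); np.savez(f"pics/{n}0.npz",p=p,d=d,**r.calibration(n))
s=r.state();print(s["time"],s["eef_pos"],s["orientation"],s["ft_force"],s["opening"])
E
```

```text
pics
0.1 [0.1362306  0.50665283 0.25278554] [[-9.65673841e-01  2.59757204e-01 -4.77992322e-04]
 [ 2.59757575e-01  9.65673289e-01 -1.04913812e-03]
 [ 1.89063234e-04 -1.13728736e-03 -9.99999335e-01]] [-0.36505334  0.23026373 -0.07239601] 0.08556311726906346
```

View pics/top0.png

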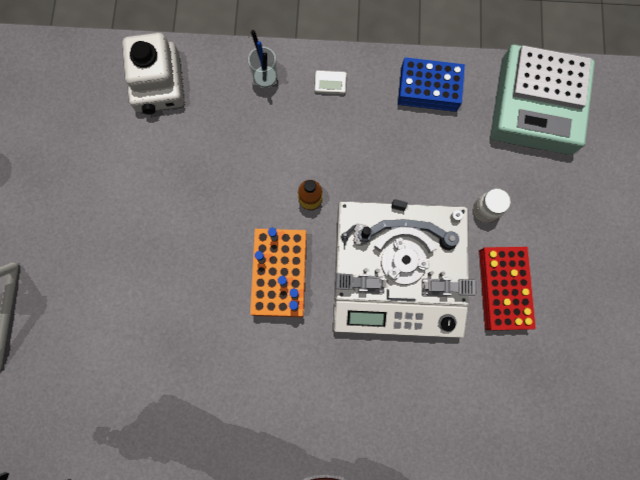

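View pics/side0.png

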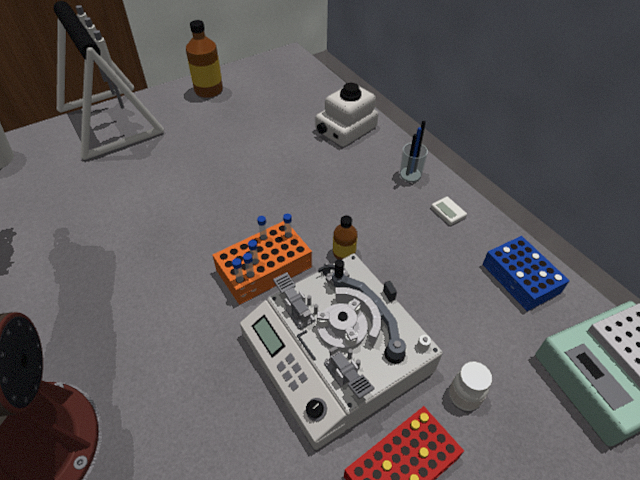

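The top view shows the pump at px (335–470, 203–338), with its rear toward the top of the picture. The paddles are near (345,283) and (467,287), the post near (364,233) and the rotor axis near (406,260). I'll enlarge this area.

```bash
python3 - <<'E'
import cv2
p=cv2.imread("pics/top0.png")[196:316,326:486]; cv2.imwrite("pics/c1.png",cv2.resize(p,None,fx=5,fy=5,interpolation=cv2.INTER_CUBIC))
p=cv2.imread("pics/side0.png")[245:425,235:475]; cv2.imwrite("pics/c2.png",cv2.resize(p,(800,600),interpolation=cv2.INTER_CUBIC))
E
```

```text
(no output)
```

View pics/c1.png

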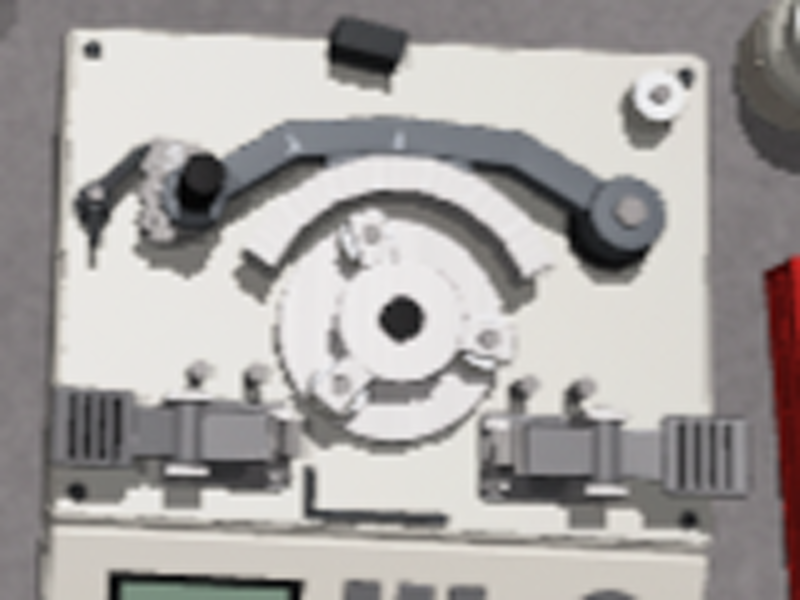

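View pics/c2.png

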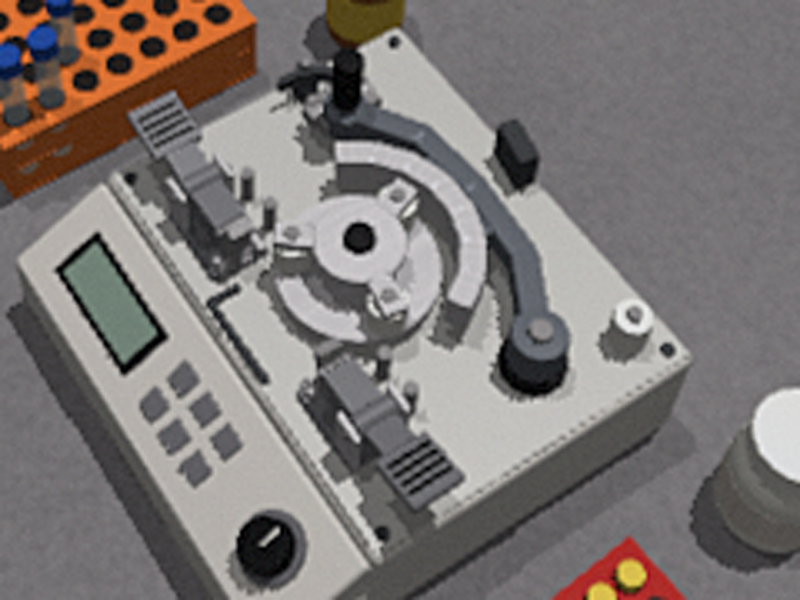

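```bash
cat > h.py <<'E'
import numpy as np
def ray(c,u,v,z):
    R,t=c["R"],c["t"]; d=R.T@np.array([(u-c["cx"])/c["fx"],(v-c["cy"])/c["fy"],1]); o=-R.T@t
    return o+d*(z-o[2])/d[2]
def pt(c,u,v,d): return c["R"].T@(np.array([(u-c["cx"])/c["fx"],(v-c["cy"])/c["fy"],1])*d-c["t"])
E
python3 - <<'E'
from h import *
T=np.load("pics/top0.npz");S=np.load("pics/side0.npz")
def both(n,cx,cy,sx,sy,z):
    u,v=326+cx/5-.4,196+cy/5-.4; a,b=235+sx*.3-.35,245+sy*.3-.35
    A=ray(T,u,v,z);B=ray(S,a,b,z)
    print(n,A.round(4),B.round(4),"depth",pt(T,u,v,T["d"][round(v),round(u)]).round(4),pt(S,a,b,S["d"][round(b),round(a)]).round(4)); return (A+B)[:2]/2
L=both("L",97,427,168,122,.128);Rr=both("R",706,456,424,472,.128)
P=both("post",203,170,347,58,.162);V=both("piv",630,211,540,330,.125);H=both("hub",401,318,358,238,.133)
both("BL",92,48,394,42,.085);both("BR",688,75,668,349,.085);both("FL",77,491,130,178,.085);both("FR",688,519,382,534,.085)
e=L-Rr; yaw=np.arctan2(-e[0],e[1]); print("yaw",yaw)
ex=np.array([np.cos(yaw),np.sin(yaw)]);ey=np.array([-ex[1],ex[0]])
O=(L+Rr)/2+.05*ex; print("O",O,"hub",H)
for q in (P,V): print((q-O)@ex,(q-O)@ey)
for n,q in dict(L=(-.05,.124),R=(-.05,-.124),post0=(.05,.085)).items(): print(n,O+q[0]*ex+q[1]*ey)
E
```

```text
L [ 0.5266 -0.0121  0.128 ] [ 0.5271 -0.0128  0.128 ] depth [ 0.5262 -0.0119  0.1313] [ 0.5279 -0.0111  0.1254]
R [ 0.5286 -0.2585  0.128 ] [ 0.5274 -0.2626  0.128 ] depth [ 0.5284 -0.258   0.1298] [ 0.5282 -0.2617  0.1254]
post [ 0.628  -0.0481  0.162 ] [ 0.6239 -0.0502  0.162 ] depth [ 0.6273 -0.0478  0.1652] [ 0.6242 -0.0497  0.1613]
piv [ 0.6285 -0.2281  0.125 ] [ 0.6256 -0.2303  0.125 ] depth [ 0.6283 -0.2277  0.1264] [ 0.6262 -0.2297  0.1235]
hub [ 0.5773 -0.1333  0.133 ] [ 0.5735 -0.1372  0.133 ] depth [ 0.5774 -0.1334  0.1321] [ 0.5735 -0.1372  0.133 ]
BL [ 0.6958 -0.0048  0.085 ] [ 0.6924 -0.0069  0.085 ] depth [ 0.6959 -0.0048  0.0847] [ 0.6942 -0.0048  0.0816]
BR [ 0.6983 -0.2628  0.085 ] [ 0.6955 -0.2619  0.085 ] depth [ 0.698  -0.2624  0.0863] [ 0.6962 -0.2616  0.0838]
FL [ 0.5043 -0.0071  0.085 ] [ 0.5018 -0.0081  0.085 ] depth [ 0.5041 -0.007   0.0877] [ 0.5014 -0.009   0.0865]
FR [ 0.5069 -0.2629  0.085 ] [ 0.5041 -0.2641  0.085 ] depth [ 0.5068 -0.2627  0.0856] [ 0.5039 -0.2644  0.0859]
yaw 0.00459336860421197
O [ 0.57741979 -0.13626556] hub [ 0.57541408 -0.13522859]
0.04889613368832447 0.08689573196769226
0.049206365983735637 -0.09312803375646896
L [ 0.52685074 -0.01249653]
R [ 0.5279899  -0.26049391]
post0 [ 0.62702883 -0.05103678]
```

Request:
send_rows(steps=[{"x": -3.8, "y": -2.9, "roll": -3, "fingers": 0}, {"x": -7.6, "y": -5.8, "roll": -6, "fingers": 0}, {"x": -11.4, "y": -8.8, "roll": -9, "fingers": 0}, {"x": -15.2, "y": -11.7, "roll": -12, "fingers": 0}, {"x": -19, "y": -14.6, "roll": -15, "fingers": 0}], force=40)

```text
schema error: expected keys x, y, z, roll, fingers
```

Request:
send_rows(steps=[{"x": -3.8, "y": -2.9, "z": 0, "roll": -3, "fingers": 0}, {"x": -7.6, "y": -5.8, "z": 0, "roll": -6, "fingers": 0}, {"x": -11.4, "y": -8.8, "z": 0, "roll": -9, "fingers": 0}, {"x": -15.2, "y": -11.7, "z": 0, "roll": -12, "fingers": 0}, {"x": -19, "y": -14.6, "z": 0, "roll": -15, "fingers": 0}], force=40)

```text
time: 0.6
eef_pos: [0.2825, 0.315, 0.2532]
orientation: [[-1.0, -0.002, -0.0], [-0.002, 1.0, -0.0], [0.0, -0.0, -1.0]]
ft_force: [0.6, 1.1, -0.0]
opening: 0.0123
finger_force: 0.0
```

Request:
send_rows(steps=[{"x": -2.7, "y": -3.6, "z": 0, "roll": 0, "fingers": 0}, {"x": -5.4, "y": -7.2, "z": 0, "roll": 0, "fingers": 0}, {"x": -8.1, "y": -10.8, "z": 0, "roll": 0, "fingers": 0}, {"x": -10.9, "y": -14.4, "z": 0, "roll": 0, "fingers": 0}, {"x": -13.6, "y": -18, "z": 0, "roll": 0, "fingers": 0}])

```text
time: 1.1
eef_pos: [0.4185, 0.1347, 0.2532]
orientation: [[-1.0, 0.001, -0.0], [0.001, 1.0, 0.0], [0.0, 0.0, -1.0]]
ft_force: [0.5, 1.1, 0.0]
opening: -0.0002
finger_force: 0.0
```

Request:
send_rows(steps=[{"x": -2.7, "y": -3.6, "z": 0, "roll": 0, "fingers": 0}, {"x": -5.4, "y": -7.2, "z": 0, "roll": 0, "fingers": 0}, {"x": -8.1, "y": -10.8, "z": 0, "roll": 0, "fingers": 0}, {"x": -10.9, "y": -14.5, "z": 0, "roll": 0, "fingers": 0}, {"x": -10.9, "y": -14.5, "z": 0, "roll": 0, "fingers": 0}])

```text
time: 1.6
eef_pos: [0.5293, -0.0128, 0.2525]
orientation: [[-1.0, 0.005, 0.001], [0.005, 1.0, -0.001], [-0.001, -0.001, -1.0]]
ft_force: [0.9, 0.2, 0.3]
opening: -0.0002
finger_force: 0.0
```

Request:
send_rows(steps=[{"x": 0.2, "y": 0.4, "z": 4, "roll": 0, "fingers": 0}, {"x": 0.2, "y": 0.4, "z": 7, "roll": 0, "fingers": 0}, {"x": 0.2, "y": 0.4, "z": 9, "roll": 0, "fingers": 0}, {"x": 0.2, "y": 0.4, "z": 9.6, "roll": 0, "fingers": 0}, {"x": 0.2, "y": 0.4, "z": 9.6, "roll": 0, "fingers": 0}])

```text
time: 2.1
eef_pos: [0.5239, -0.0043, 0.1568]
orientation: [[-1.0, 0.001, -0.002], [0.001, 1.0, 0.0], [0.002, 0.0, -1.0]]
ft_force: [0.5, 0.2, 0.5]
opening: -0.0004
finger_force: 0.0
```

Request:
send_rows(steps=[{"x": 0, "y": 0, "z": 0.4, "roll": 0, "fingers": 0}, {"x": 0, "y": 0, "z": 0.8, "roll": 0, "fingers": 0}, {"x": 0, "y": 0, "z": 1.2, "roll": 0, "fingers": 0}, {"x": 0, "y": 0, "z": 1.2, "roll": 0, "fingers": 0}, {"x": 0, "y": 0, "z": 1.2, "roll": 0, "fingers": 0}])

```text
time: 2.6
eef_pos: [0.5252, -0.0045, 0.1458]
orientation: [[-1.0, 0.001, 0.001], [0.001, 1.0, 0.0], [-0.001, 0.0, -1.0]]
ft_force: [2.9, 1.9, 4.3]
opening: -0.0002
finger_force: 1.8
```

Request:
send_rows(steps=[{"x": 0, "y": -0.2, "z": 0.3, "roll": 0, "fingers": 0}, {"x": 0, "y": -0.2, "z": 0.6, "roll": 0, "fingers": 0}, {"x": 0, "y": -0.2, "z": 0.9, "roll": 0, "fingers": 0}, {"x": 0, "y": -0.2, "z": 1.0, "roll": 0, "fingers": 0}, {"x": 0, "y": -0.2, "z": 1.0, "roll": 0, "fingers": 0}])

```text
time: 3.1
eef_pos: [0.5251, -0.0066, 0.1359]
orientation: [[-1.0, 0.001, 0.001], [0.001, 1.0, 0.0], [-0.001, 0.0, -1.0]]
ft_force: [1.1, 2.9, 9.1]
opening: -0.0002
finger_force: 4.9
```

Request:
send_rows(steps=[{"x": 0, "y": 0, "z": 0.1, "roll": 0, "fingers": 0}, {"x": 0, "y": 0, "z": 0.2, "roll": 0, "fingers": 0}, {"x": 0, "y": 0, "z": 0.2, "roll": 0, "fingers": 0}])

```text
time: 3.4
eef_pos: [0.5251, -0.0067, 0.1341]
orientation: [[-1.0, 0.001, 0.001], [0.001, 1.0, -0.0], [-0.001, -0.0, -1.0]]
ft_force: [-0.2, 1.3, 10.7]
opening: -0.0002
finger_force: 5.2
```

Request:
send_rows(steps=[{"x": 0, "y": 0, "z": -1, "roll": 0, "fingers": 0}, {"x": 0, "y": 0, "z": -3, "roll": 0, "fingers": 0}, {"x": 0, "y": 0, "z": -6, "roll": 0, "fingers": 0}, {"x": 0, "y": -4, "z": -6, "roll": 0, "fingers": 0}, {"x": 0, "y": -8.5, "z": -6, "roll": 0, "fingers": 0}])

```text
time: 3.9
eef_pos: [0.5246, -0.0919, 0.1943]
orientation: [[-1.0, -0.002, 0.001], [-0.002, 1.0, -0.001], [-0.001, -0.001, -1.0]]
ft_force: [-0.0, -0.5, -0.1]
opening: 0.0001
finger_force: 0.0
```

Request:
send_rows(steps=[{"x": 0, "y": -4.5, "z": 0, "roll": 0, "fingers": 0}, {"x": 0, "y": -9, "z": 0, "roll": 0, "fingers": 0}, {"x": -0.2, "y": -13.5, "z": 0, "roll": 0, "fingers": 0}, {"x": -0.2, "y": -17.4, "z": 0, "roll": 0, "fingers": 0}, {"x": -0.2, "y": -17.4, "z": 0, "roll": 0, "fingers": 0}])

```text
time: 4.4
eef_pos: [0.5256, -0.2704, 0.1928]
orientation: [[-1.0, 0.006, -0.001], [0.006, 1.0, -0.002], [0.001, -0.002, -1.0]]
ft_force: [0.3, 0.2, 1.0]
opening: -0.0003
finger_force: 0.0
```

```bash
python3 - <<'E'
from workcell import r
from h import *
import cv2
s=r.state();print(s["time"],s["eef_pos"],s["ft_force"])
n="side"; c=r.calibration(n); p,d=r.get_image(n); cv2.imwrite("pics/s1.png",cv2.resize(p[245:425,235:475,::-1],(800,600),interpolation=cv2.INTER_CUBIC))
for (a,b) in ((285,281),(362,386)): print(pt(c,a,b,d[b,a]))
E
```

```text
4.4 [ 0.52555933 -0.27037343  0.19281111] [0.34142988 0.19956599 0.95508107]
[ 0.53153606 -0.00382073  0.1150341 ]
[ 0.52763632 -0.26254768  0.12858408]
```

View pics/s1.png

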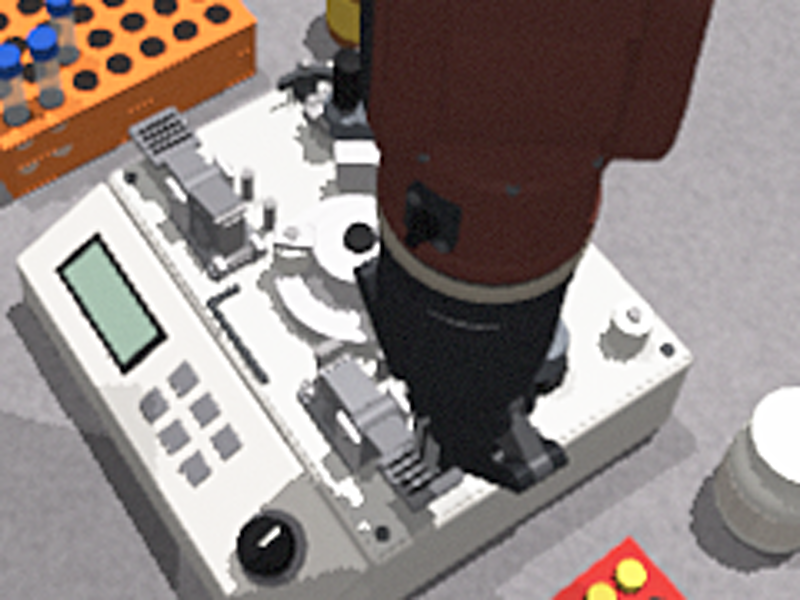

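The left paddle (crop px 163,135) now sits flat at about z 0.115, so it's on its catch. The gripper is over the right paddle (crop px 420,470).

Request:
send_rows(steps=[{"x": -0.1, "y": 0.3, "z": 2, "roll": 0, "fingers": 0}, {"x": -0.1, "y": 0.3, "z": 3.5, "roll": 0, "fingers": 0}, {"x": -0.1, "y": 0.3, "z": 4.2, "roll": 0, "fingers": 0}, {"x": -0.1, "y": 0.3, "z": 4.7, "roll": 0, "fingers": 0}, {"x": -0.1, "y": 0.3, "z": 4.9, "roll": 0, "fingers": 0}])

```text
time: 4.95
eef_pos: [0.5269, -0.2621, 0.1445]
orientation: [[-1.0, 0.001, -0.001], [0.001, 1.0, -0.0], [0.001, -0.0, -1.0]]
ft_force: [-3.1, 0.9, 5.1]
opening: 0.0002
finger_force: 2.6
```

Request:
send_rows(steps=[{"x": 0, "y": 0, "z": 0.3, "roll": 0, "fingers": 0}, {"x": 0, "y": 0, "z": 0.6, "roll": 0, "fingers": 0}, {"x": 0, "y": 0, "z": 0.8, "roll": 0, "fingers": 0}, {"x": 0, "y": 0, "z": 0.9, "roll": 0, "fingers": 0}, {"x": 0, "y": 0, "z": 0.9, "roll": 0, "fingers": 0}])

```text
time: 5.45
eef_pos: [0.5274, -0.2625, 0.1364]
orientation: [[-1.0, 0.001, 0.0], [0.001, 1.0, -0.0], [-0.0, -0.0, -1.0]]
ft_force: [-4.4, 1.1, 8.7]
opening: 0.0005
finger_force: 4.5
```

Request:
send_rows(steps=[{"x": 0, "y": 0, "z": 0.1, "roll": 0, "fingers": 0}, {"x": 0, "y": 0, "z": 0.2, "roll": 0, "fingers": 0}, {"x": 0, "y": 0, "z": 0.25, "roll": 0, "fingers": 0}, {"x": 0, "y": 0, "z": 0.25, "roll": 0, "fingers": 0}])

```text
time: 5.85
eef_pos: [0.5274, -0.2623, 0.1341]
orientation: [[-1.0, 0.001, 0.001], [0.001, 1.0, -0.0], [-0.001, -0.0, -1.0]]
ft_force: [-5.1, 2.4, 10.8]
opening: 0.0003
finger_force: 4.9
```

Request:
send_rows(steps=[{"x": 0, "y": 0, "z": -1, "roll": 0, "fingers": 0}, {"x": 0, "y": 0, "z": -3, "roll": 0, "fingers": 0}, {"x": 0, "y": 0, "z": -6, "roll": 0, "fingers": 0}, {"x": 0, "y": 4, "z": -8, "roll": 0, "fingers": 0}, {"x": 0, "y": 8.5, "z": -8, "roll": 0, "fingers": 0}])

```text
time: 6.35
eef_pos: [0.5293, -0.1783, 0.2161]
orientation: [[-1.0, 0.003, 0.006], [0.003, 1.0, -0.002], [-0.006, -0.002, -1.0]]
ft_force: [1.7, 0.5, -0.2]
opening: 0.0001
finger_force: 0.0
```

```bash
python3 - <<'E'
from workcell import r
from h import *
import cv2
n="side"; c=r.calibration(n); p,d=r.get_image(n); cv2.imwrite("pics/s2.png",cv2.resize(p[245:425,235:475,::-1],(800,600),interpolation=cv2.INTER_CUBIC))
for (a,b) in ((285,283),(362,389),(358,386)): print(pt(c,a,b,d[b,a]))
s=r.state();print(s["time"],s["eef_pos"],s["ft_force"])
E
```

```text
[ 0.5293572  -0.00752509  0.11438003]
[ 0.52876969 -0.26261934  0.11576675]
[ 0.52647777 -0.25455231  0.11493847]
6.4 [ 0.52786385 -0.17094739  0.21486038] [-0.39440919  6.3395952  -0.90393387]
```

View pics/s2.png

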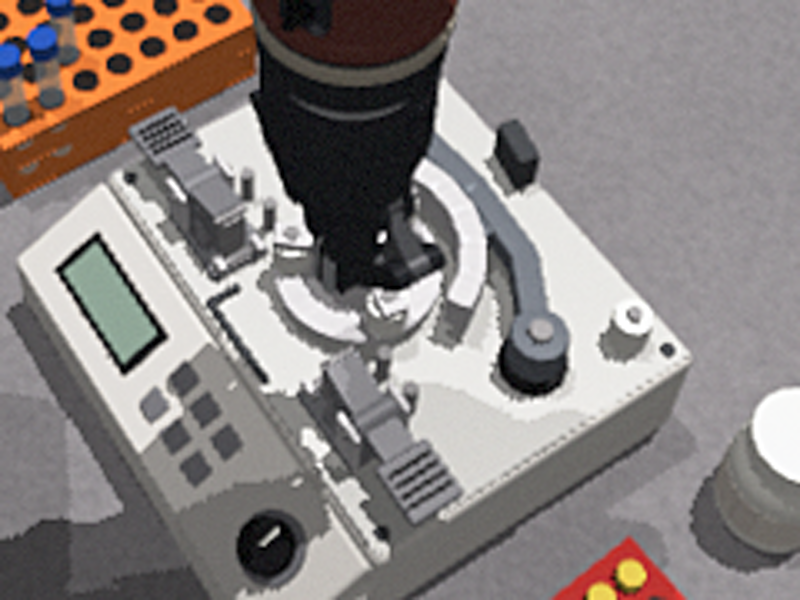

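Both paddles sit at z ≈ 0.115, so both are on their catches. Next I'll go in front of the post.

Request:
send_rows(steps=[{"x": -1.5, "y": 3, "z": 0, "roll": 0, "fingers": 0}, {"x": -3.5, "y": 7, "z": 0, "roll": 0, "fingers": 0}, {"x": -5, "y": 10.5, "z": 0, "roll": 0, "fingers": 0}, {"x": -6, "y": 12.4, "z": 0, "roll": 0, "fingers": 0}, {"x": -6, "y": 12.4, "z": 0, "roll": 0, "fingers": 0}])

```text
time: 6.9
eef_pos: [0.5887, -0.0508, 0.2132]
orientation: [[-1.0, -0.003, 0.001], [-0.003, 1.0, 0.001], [-0.001, 0.001, -1.0]]
ft_force: [-0.1, 0.1, -0.1]
opening: 0.0003
finger_force: 0.0
```

Request:
send_rows(steps=[{"x": 0, "y": 0, "z": 0, "roll": 0, "fingers": 0}])

```text
time: 7.0
eef_pos: [0.5877, -0.0533, 0.213]
orientation: [[-1.0, -0.0, 0.0], [-0.0, 1.0, -0.0], [-0.0, -0.0, -1.0]]
ft_force: [1.0, -0.2, 0.1]
opening: -0.0004
finger_force: 0.0
```

Now I'll descend to TCP z 0.155 (tip 0.133) and push forward until there's contact.

Request:
send_rows(steps=[{"x": 0, "y": 0, "z": 3, "roll": 0, "fingers": 0}, {"x": 0, "y": 0, "z": 5, "roll": 0, "fingers": 0}, {"x": 0, "y": 0, "z": 5.8, "roll": 0, "fingers": 0}, {"x": 0, "y": 0, "z": 5.8, "roll": 0, "fingers": 0}, {"x": 0, "y": 0, "z": 5.8, "roll": 0, "fingers": 0}])

```text
time: 7.5
eef_pos: [0.5879, -0.0543, 0.1557]
orientation: [[-1.0, 0.002, 0.001], [0.002, 1.0, -0.0], [-0.001, -0.0, -1.0]]
ft_force: [0.3, -0.5, 0.1]
opening: -0.0003
finger_force: 0.0
```

Request:
send_rows(steps=[{"x": -0.6, "y": 0, "z": 0, "roll": 0, "fingers": 0}, {"x": -1.2, "y": 0, "z": 0, "roll": 0, "fingers": 0}, {"x": -1.8, "y": 0, "z": 0, "roll": 0, "fingers": 0}, {"x": -2.4, "y": 0, "z": 0, "roll": 0, "fingers": 0}, {"x": -2.4, "y": 0, "z": 0, "roll": 0, "fingers": 0}])

```text
time: 8.0
eef_pos: [0.6114, -0.0535, 0.1548]
orientation: [[-1.0, 0.001, -0.002], [0.001, 1.0, 0.0], [0.002, 0.0, -1.0]]
ft_force: [-6.1, 0.5, 3.4]
opening: -0.0
finger_force: 2.8
```

Request:
send_rows(steps=[{"x": -0.6, "y": 0, "z": 0, "roll": 0, "fingers": 0}, {"x": -1.2, "y": 0, "z": 0, "roll": 0, "fingers": 0}, {"x": -1.8, "y": -0.1, "z": 0, "roll": 0, "fingers": 0}, {"x": -2.3, "y": -0.1, "z": 0, "roll": 0, "fingers": 0}, {"x": -2.3, "y": -0.1, "z": 0, "roll": 0, "fingers": 0}])

```text
time: 8.5
eef_pos: [0.6335, -0.0543, 0.1546]
orientation: [[-1.0, 0.001, -0.003], [0.001, 1.0, 0.001], [0.003, 0.001, -1.0]]
ft_force: [-8.3, 0.4, 5.3]
opening: 0.0002
finger_force: 4.2
```

Request:
send_rows(steps=[{"x": -0.4, "y": 0, "z": 0, "roll": 0, "fingers": 0}, {"x": -0.8, "y": 0, "z": 0, "roll": 0, "fingers": 0}, {"x": -0.8, "y": 0, "z": 0, "roll": 0, "fingers": 0}])

```text
time: 8.8
eef_pos: [0.6411, -0.0551, 0.1546]
orientation: [[-1.0, 0.001, -0.004], [0.001, 1.0, -0.001], [0.004, -0.001, -1.0]]
ft_force: [-10.1, -2.1, 6.8]
opening: -0.0001
finger_force: 5.3
```

Request:
send_rows(steps=[{"x": -0.2, "y": 0, "z": 0, "roll": 0, "fingers": 0}, {"x": -0.4, "y": 0, "z": 0, "roll": 0, "fingers": 0}, {"x": -0.4, "y": 0, "z": 0, "roll": 0, "fingers": 0}])

```text
time: 9.1
eef_pos: [0.6447, -0.0555, 0.1546]
orientation: [[-1.0, 0.002, -0.005], [0.002, 1.0, -0.002], [0.005, -0.002, -1.0]]
ft_force: [-11.7, -4.5, 5.8]
opening: 0.0002
finger_force: 5.7
```

Request:
send_rows(steps=[{"x": -0.1, "y": 0, "z": 0, "roll": 0, "fingers": 0}, {"x": -0.2, "y": 0, "z": 0, "roll": 0, "fingers": 0}, {"x": -0.2, "y": 0, "z": 0, "roll": 0, "fingers": 0}])

```text
time: 9.4
eef_pos: [0.6465, -0.0558, 0.1546]
orientation: [[-1.0, 0.002, -0.005], [0.002, 1.0, -0.002], [0.005, -0.002, -1.0]]
ft_force: [-12.0, -5.8, 6.3]
opening: 0.0003
finger_force: 6.0
```

Request:
send_rows(steps=[{"x": -0.1, "y": 0, "z": 0, "roll": 0, "fingers": 0}, {"x": -0.2, "y": 0, "z": 0, "roll": 0, "fingers": 0}, {"x": -0.2, "y": 0, "z": 0, "roll": 0, "fingers": 0}])

```text
time: 9.7
eef_pos: [0.6478, -0.056, 0.1546]
orientation: [[-1.0, 0.002, -0.006], [0.002, 1.0, -0.002], [0.006, -0.002, -1.0]]
ft_force: [-14.8, -7.7, 9.1]
opening: 0.0001
finger_force: 7.4
```

```bash
python3 - <<'E'
from workcell import r
from h import *
import cv2
c=r.calibration("side"); p,d=r.get_image("side"); a=cv2.resize(p[245:425,235:475,::-1],(800,600),interpolation=cv2.INTER_CUBIC)
cv2.imwrite("pics/s3.png",a)
for (u,v) in ((285,283),(362,389),(358,386)): print(pt(c,u,v,d[v,u]))
s=r.state();print(s["time"],s["eef_pos"],s["ft_force"])
E
```

```text
[ 0.52901195 -0.0082116   0.1154453 ]
[ 0.53038552 -0.2610186   0.11077837]
[ 0.52628757 -0.25474854  0.11553163]
9.75 [ 0.64782073 -0.05597875  0.1545907 ] [-15.2463859   -5.8622113    9.07354418]
```

View pics/s3.png

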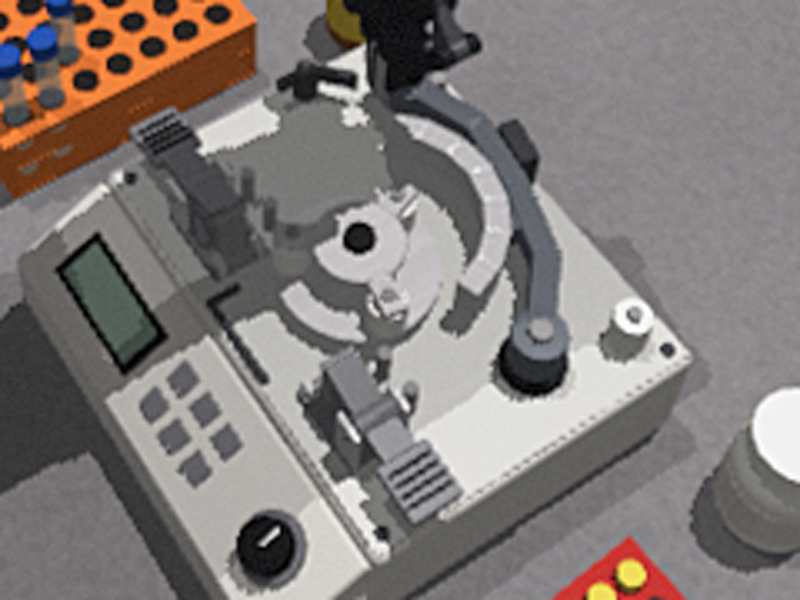

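The arm bears on the black stop block (crop px 520,145), both paddles are down, and the force is rising. A last small push should confirm the stop, then I'll hold.

Request:
send_rows(steps=[{"x": -0.1, "y": 0, "z": 0, "roll": 0, "fingers": 0}, {"x": -0.2, "y": 0, "z": 0, "roll": 0, "fingers": 0}, {"x": -0.2, "y": 0, "z": 0, "roll": 0, "fingers": 0}, {"x": -0.2, "y": 0, "z": 0, "roll": 0, "fingers": 0}, {"x": -0.2, "y": 0, "z": 0, "roll": 0, "fingers": 0}])

```text
time: 10.25
eef_pos: [0.6482, -0.056, 0.1545]
orientation: [[-1.0, 0.002, -0.009], [0.002, 1.0, -0.002], [0.009, -0.003, -1.0]]
ft_force: [-21.9, -6.7, 13.1]
opening: -0.0
finger_force: 11.1
```

The TCP moved only 0.4 mm for a 2 mm command, and the force rose to 22 N, so the arm is at its stop. I'll hold briefly, then hand in.

Request:
send_rows(steps=[{"x": 0, "y": 0, "z": 0, "roll": 0, "fingers": 0}, {"x": 0, "y": 0, "z": 0, "roll": 0, "fingers": 0}, {"x": 0, "y": 0, "z": 0, "roll": 0, "fingers": 0}, {"x": 0, "y": 0, "z": 0, "roll": 0, "fingers": 0}])

```text
time: 10.65
eef_pos: [0.6482, -0.056, 0.1546]
orientation: [[-1.0, 0.002, -0.009], [0.002, 1.0, -0.002], [0.009, -0.003, -1.0]]
ft_force: [-22.2, -6.8, 13.3]
opening: -0.0005
finger_force: 11.0
```

```bash
python3 -c "
from workcell import r
s=r.state();print(s['time'],s['eef_pos'],s['ft_force']);print(r.finish_job())"
```

```text
10.65 [ 0.64819649 -0.05599101  0.15455718] [-22.20475042  -6.76301814  13.32791216]
the job is handed in; nothing more can be done
None
```

I handed the job in at 10.65 s: both clamp levers are down on their catches and the fingers are holding the track arm against its stop by the post with about 22 N; no verdict came back.

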